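# Find the leaking cap on the bottle rotator

### The job

One of the three square bottles clipped on the leaning paddle of the rotator has a worn cap that slips round on its thread. Try the caps with a light clockwise twist, without forcing the tight ones round, until you find the one that slips; leave that cap as it has turned, not wound back, pull that bottle out of its sprung clip and stand it upright in the spill tray, set down and not dropped. Leave the other two bottles clipped in and do not disturb the other things on the bench.

Things in the scene. Friction and masses are not known exactly. Their poses are not given: they have to be found in the camera images.
- rotator: bottle rotator, fixed. Base plate 190 x 500 x 12 mm. Origin: on the bench below the shaft (112 mm up) and the middle clip; y along the shaft, x away from the robot. White drive housing, 190 mm high, from y = 170 to 300 mm; bearing plate 137 mm high at y = -163 mm. The leaning paddle is parked and does not turn; its three clips stand 85 mm apart, at y = -85, 0 and 85 mm
- clip_middle (a point): where the foot centre of the bottle in the middle clip sits (axes as the rotator's). Each clip holds a bottle's lower 36 mm: foot ledge, strip behind, rigid cheeks (56 mm over both) that stop it turning, and two sprung lips over its front bevels, 16 to 36 mm above the foot
- clip_mouth (a point): the foot centre of the middle bottle once it is 50 mm out of its clip. A bottle leaves along its own x axis (away from the robot and up, 30 degrees above level), not along its length: the lips hold back with up to about 15 N, and pulled near the top it comes out top end first; 50 mm out it is clear of the clip
- bottle_1: amber square bottle, white screw cap, 0.15 kg. Origin: centre of its foot; z runs up the bottle to the cap, x points straight out of the clip's open side, y along the row. Body 42 x 42 mm with 6 mm bevelled edges, 80 mm high; narrow neck; ribbed cap 34 mm across, from 88 to 110 mm above the foot. Starts in a clip, leaning 30 degrees, cap end towards the robot. Clips are swapped between starts
- bottle_2: looks just like bottle_1, same sizes and axes
- bottle_3: looks just like bottle_1, same sizes and axes
- cap_1 (a joint): turn of this bottle's cap, rad: 0 at the start, positive clockwise seen from above the cap (tightening); it never comes off. A sound cap holds to about 1.2 N m and can be forced on 5 to 8 degrees at most; the worn one slips round without end at under 0.15 N m. A try of 0.3 to 0.6 N m, or a 15 to 20 degree twist with a light grip, tells; nothing shows beforehand
- cap_2 (a joint): turn of bottle_2's cap, as cap_1
- cap_3 (a joint): turn of bottle_3's cap, as cap_1
- tray: black plastic spill tray standing to the right of the rotator, fixed, 160 (its x) x 130 (its y) mm outside, 22 mm high, walls 4 mm. Origin: centre of its underside; the ribbed floor is 4 mm above it
- beaker: bystander: empty glass beaker, 60 mm across the rim, 70 mm high. Origin: centre of its underside
- spare_cap: bystander: spare white screw cap, 34 mm across, 20 mm high, lying on the bench. Origin: centre of its underside
- jar: bystander: small pale jar with a black lid, 44 mm across, 60 mm high. Origin: centre of its underside
- weigh_dish: bystander: white square weighing dish, 70 x 70 x 16 mm. Origin: centre of its underside
- spatula: bystander: steel weighing spatula, a rod with small flat ends, 165 mm long, lying flat. Origin: its middle
Things that resemble listed ones, but are neither listed nor needed, are in the scene too. What is shaped like the bottle_3 but turquoise or yellow is not meant.

How it is judged:
By the outcome, as a careful person would: the job done as asked, in the order asked, and still so for the second after the job is handed in, with the robot touching nothing.
It also fails if it takes over 64 s, if anything falls off the work surface, if the arm or the gripper's body presses on something with over 40 N, if the wrist force passes 120 N, or if a joint passes its speed limit or range.

### The arm

A 6-joint arm with a two-finger parallel gripper is mounted at the origin on the work surface. World frame = base frame: x ahead of the robot, y to its left, z up, the work surface at z = 0. Lengths are in m, angles in rad, forces in N, time in s.
With the tool pointing down it reaches from about 0.3 to 0.85 m from the base axis. Payload 5.4 kg.
Tool frame: the origin (TCP) lies at the very end of the fingers, on their centre line; the grasp point (between the pads) lies ctrl.tcp_to_grasp behind it (ctrl.tcp_to_grasp is the distance from the TCP to the grasp point, in m); z points along the fingers, y is the direction in which the jaws open and shut (so a half turn about z gives the same grasp; the last joint's range is limited). The gripper opens to 85 mm and grips with 20 to 120 N. Pads are 22 mm wide; open, the fingers measure 114 mm over their backs; the gripper's body (76 mm by 85 mm) begins 54 mm behind the grasp point. The pads swing forward as they close: fully open they stand 13 mm farther back than shut.
Start: joints at [-1.522, 0.158, 1.597, -0, 1.386, -0.21], TCP at [0.147, -0.556, 0.231] pointing down, gripper open.
Joint ranges: [-2.91, 2.91], [-0.94, 2.29], [0.18, 2.7], [-1.29, 4.43], [0.17, 2.64], [-3, 3]. Speed limits (rad/s): [2.57, 2.57, 3.14, 3.14, 3.14, 3.14].

### API

Orientations are given as a unit quaternion [x, y, z, w].
In Python, from workcell import ctrl, imaging, finish_job gives the robot as it stands. The module is installed in compiled form; this text tells all that it offers.
- The arm moves only by the tool servo_tool, never from a script. Its argument "motion" is a list of rows, each an object of numbers: "tx", "ty", "tz": the shift along the tool's x, y, z in m; "ax", "ay", "az": the turn, a rotation vector about the tool's x, y, z in degrees; "jaw": the opening, from 0 (shut) to 1 (fully open). A call has 1 to 5 rows; each row shifts and turns the commanded pose from where the row before left it, along the tool's axes as they then stand; what a row does not reach is not made up. A row lasts 1/10 s, in which the tool goes at most 50 mm and 8.59 degrees, less where a joint would pass 70% of its speed; a pose out of reach is approached as far as the arm can. A call with a gripper value outside its range is refused whole. The fingers move at their own pace and stop on an object; "force" is the grip in N (left out, the last holds). Time passes only in rows, so rows that do not move let the fingers close. It gives the time, the measured TCP pose, the force and the opening at its end, in the units of the state.
- ctrl.get_state(): the state, without advancing time (a new reading comes with each control period).
- imaging.grab_frame(name): name is "side" or "top"; returns a dict with "frame" (480x640x3 uint8, red, green, blue), "fx", "fy", "cx", "cy" (pixels), "dist_coeffs" ([k1, k2, p1, p2, k3] as OpenCV has them; the pictures are not rectified), "view" (4x4, takes a point from world to camera coordinates). Camera axes: x right, y down, z forward; pixel columns grow to the right and rows downward; lengths in m; the calibration is good to about 2 mm. A picture is of the moment at which its call begins. There is no depth.
- finish_job(): hands the job in, once; it reports no verdict.
The state is a dict: "time": time; "joint_positions": joint angles; "qd": joint speeds; "joint_torque": joint torques, N m; "position": TCP position; "orientation": TCP orientation; "ft_force": force on the tool from outside, world axes, zero at the start; "wrist_torque": the same for the moment, N m; "width": finger opening in m.
Only numpy, scipy, OpenCV 4.12 (cv2) and the standard library are available. Lean on these libraries where they do the work, as an engineer would, in place of code of your own. Each camera call takes 0.05 s, during which the arm holds its last target.

## Working session

There is one attempt and no reset: what is moved stays moved. The work goes in short steps, Python scripts to look and compute and a tool call to move; the robot and the scene stay as the last step left them, time stands still between calls to the robot, and variables do not carry over. Pictures are saved under pics/ and viewed, and the job is handed in when it is done.

Besides the shell and the picture viewer there is one more tool, called after "Request:" as a command line: name --argument value ..., lists and objects as JSON in quotes. servo_tool: Moves the arm, as the interface text tells. Its arguments: {"type":"object","properties":{"motion":{"type":"array","items":{"type":"object","properties":{"tx":{"type":"number"},"ty":{"type":"number"},"tz":{"type":"number"},"ax":{"type":"number"},"ay":{"type":"number"},"az":{"type":"number"},"jaw":{"type":"number"}}}},"force":{"type":"number"}},"required":["motion"]}

```bash
mkdir -p pics; ls
python3 - <<'E'
from workcell import ctrl, imaging
import cv2, numpy as np, pickle
for n in ("side","top"):
    f=imaging.grab_frame(n); pickle.dump(f,open(f"{n}.pkl","wb"))
    cv2.imwrite(f"pics/{n}0.png",f["frame"][:,:,::-1])
    print(n,f["fx"],f["fy"],f["cx"],f["cy"],f["dist_coeffs"]);print(np.round(f["view"],4))
print(ctrl.tcp_to_grasp); print(ctrl.get_state())
E
```

```text
pics
side 529.3281762707842 529.3281762707842 324.46453399166217 238.16349355277907 [-0.07048551  0.          0.          0.          0.        ]
[[ 0.9948 -0.1016 -0.0091 -0.619 ]
 [-0.0851 -0.7778 -0.6228  0.0615]
 [ 0.0562  0.6203 -0.7824  1.2303]
 [ 0.      0.      0.      1.    ]]
top 539.8053619738839 539.8053619738839 313.6542261774855 243.7449109729572 [0.03595083 0.         0.         0.         0.        ]
[[-0.0172 -0.9997 -0.0199 -0.0323]
 [-0.9905  0.0198 -0.1363  0.6206]
 [ 0.1367  0.0173 -0.9905  1.2348]
 [ 0.      0.      0.      1.    ]]
0.0187
{'time': 0.1, 'joint_positions': array([-1.52213332e+00,  1.59000001e-01,  1.59812301e+00,  6.37661788e-06,
        1.38617409e+00, -2.10085332e-01]), 'qd': array([-0.00132638,  0.00081654, -0.00211069,  0.00081057,  0.00049429,
        0.00046331]), 'joint_torque': array([-2.63768288e-04, -3.96988785e+01, -3.32338321e+01, -2.06351624e-04,
        4.17119387e-03, -7.70235630e-06]), 'position': array([ 0.14708844, -0.55531024,  0.23039913]), 'orientation': array([ 9.91642544e-01,  1.29012936e-01,  7.18330614e-05, -8.49200768e-04]), 'ft_force': array([0.27937792, 0.59894643, 0.49193652]), 'wrist_torque': array([ 0.01871808,  0.03053567, -0.0543576 ]), 'width': 0.08532804682991806}
```

View pics/side0.png

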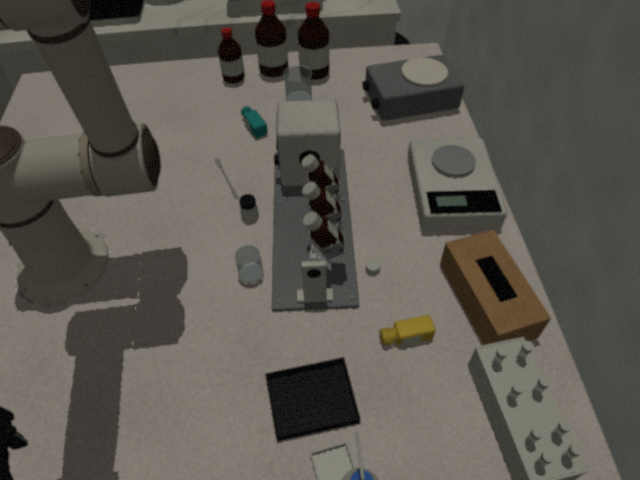

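View pics/top0.png

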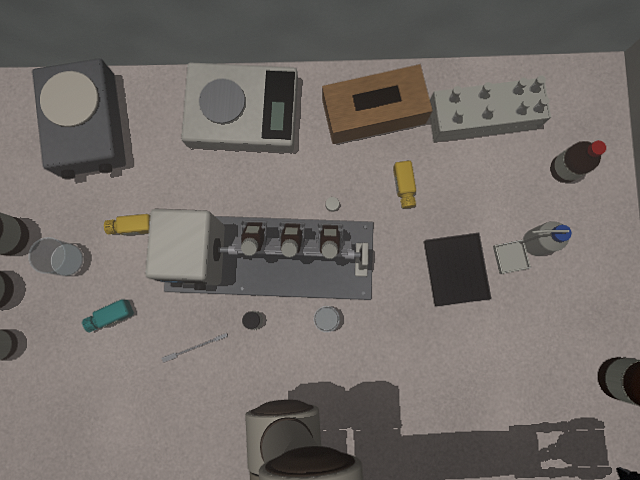

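Both views show the three white caps on amber bottles: top near (247,247), (290,245), (329,243), side near (313,162), (313,190), (314,218). The black tray is at top (458,269). The yellow and turquoise bottles, the dark red-capped bottles and the rest are lookalikes or bystanders. I'll enlarge and measure.

```bash
cat > h.py <<'E'
import numpy as np, cv2, pickle
def load(n): return pickle.load(open(f"{n}.pkl","rb"))
def ray(f,px):
    K=np.array([[f["fx"],0,f["cx"]],[0,f["fy"],f["cy"]],[0,0,1]])
    u=cv2.undistortPoints(np.array([[px]],float),K,np.array(f["dist_coeffs"]))[0,0]
    R=f["view"][:3,:3];t=f["view"][:3,3]
    d=R.T@np.array([u[0],u[1],1]); return -R.T@t, d/np.linalg.norm(d)
def onz(f,px,z):
    o,d=ray(f,px); return o+d*(z-o[2])/d[2]
def tri(rs):
    A=np.zeros((3,3));b=np.zeros(3)
    for o,d in rs:
        P=np.eye(3)-np.outer(d,d);A+=P;b+=P@o
    x=np.linalg.solve(A,b); return x,[np.linalg.norm((np.eye(3)-np.outer(d,d))@(x-o)) for o,d in rs]
def proj(f,p):
    K=np.array([[f["fx"],0,f["cx"]],[0,f["fy"],f["cy"]],[0,0,1]])
    R=f["view"][:3,:3];t=f["view"][:3,3]
    r,_=cv2.projectPoints(np.array(p,float).reshape(-1,3),cv2.Rodrigues(R)[0],t,K,np.array(f["dist_coeffs"])); return r[:,0]
E
python3 - <<'E'
from h import *
s=load("side");t=load("top")
c=s["frame"][140:320,255:375,::-1]; a=cv2.resize(c,None,fx=4,fy=4,interpolation=cv2.INTER_CUBIC)[:600]
c=t["frame"][200:310,150:385,::-1]; b=cv2.resize(c,None,fx=3.4,fy=3.4,interpolation=cv2.INTER_CUBIC)
cv2.imwrite("pics/s1.png",cv2.convertScaleAbs(a,alpha=1.5));cv2.imwrite("pics/t1.png",cv2.convertScaleAbs(b,alpha=1.5))
E
```

```text
(no output)
```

View pics/s1.png

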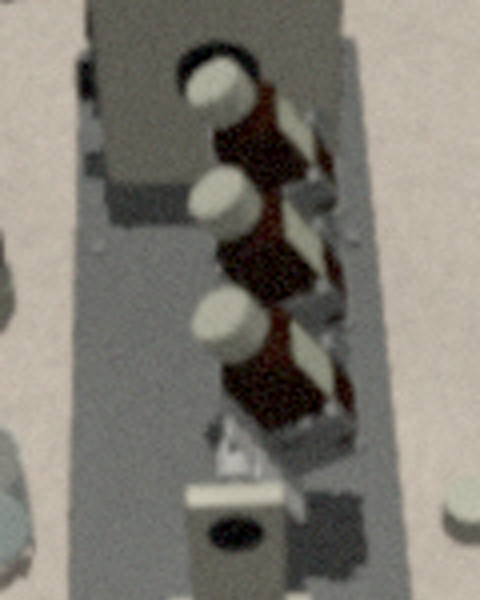

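View pics/t1.png

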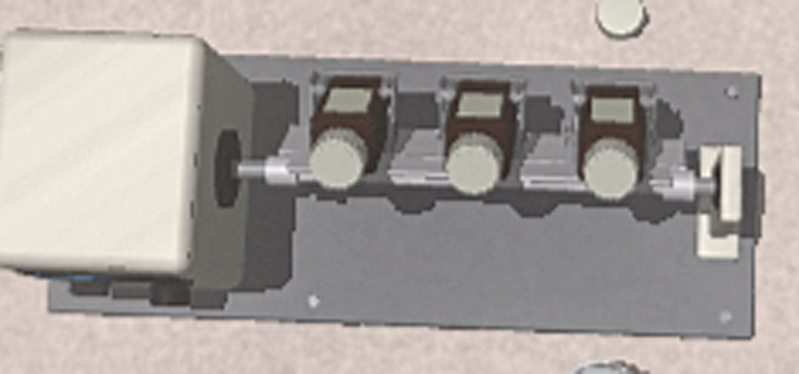

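Run:
```python
from h import *
s=load("side");t=load("top")
import sys
def blobs(f,x0,y0,x1,y1,thr,tag):
    im=f["frame"][y0:y1,x0:x1].astype(int)
    m=((im.min(2)>thr)).astype(np.uint8)
    m=cv2.morphologyEx(m,cv2.MORPH_OPEN,np.ones((3,3)))
    n,l,st,c=cv2.connectedComponentsWithStats(m)
    v=cv2.cvtColor(m*255,cv2.COLOR_GRAY2BGR)
    cv2.imwrite(f"pics/m_{tag}.png",cv2.resize(np.hstack([f["frame"][y0:y1,x0:x1,::-1],v]),None,fx=4,fy=4,interpolation=cv2.INTER_NEAREST)[:600,:800])
    for i in range(1,n):
        if st[i,4]>20: print(tag,np.round(c[i]+[x0,y0],1),st[i])
for thr in (100,120,140):
    blobs(s,290,150,345,245,thr,f"s{thr}"); blobs(t,225,215,350,265,thr,f"t{thr}")
```

```text
t100 [303.1 216.5] [ 10   0 115   6 419]
t100 [248.  247.8] [ 16  26  15  14 171]
t100 [288.4 249.3] [ 57  28  14  14 163]
t100 [329.  250.7] [ 97  29  15  14 168]
t100 [231.6 249.8] [ 3 31  9  8 60]
t100 [271.5 251.5] [44 35  6  4 24]
t100 [347.6 253.6] [120  34   5   9  30]
t120 [305.6 216.4] [ 18   0 107   5 369]
t120 [230.9 249.2] [ 3 32  7  5 32]
```

Run:
```python
from h import *
s=load("side");t=load("top")
for f,x,ys in((s,311,range(150,240,3)),):
    print([tuple(f["frame"][y,x]) for y in ys])
out={}
for n,f,seeds in(("side",s,[(311,163),(312,191),(312,221)]),("top",t,[(249,247),(290,249),(329,250)])):
    g=f["frame"]; o=[]
    vis=g[:,:,::-1].copy()
    for sd in seeds:
        m=np.zeros((482,642),np.uint8); gb=cv2.medianBlur(g,3).copy()
        cv2.floodFill(gb,m,sd,(255,0,0),(28,)*3,(45,)*3,cv2.FLOODFILL_FIXED_RANGE|4)
        m=m[1:-1,1:-1]; m=cv2.morphologyEx(m,cv2.MORPH_OPEN,np.ones((3,3)))
        cn=max(cv2.findContours(m,cv2.RETR_EXTERNAL,cv2.CHAIN_APPROX_NONE)[0],key=cv2.contourArea)
        M=cv2.moments(cv2.convexHull(cn)); c=(M["m10"]/M["m00"],M["m01"]/M["m00"]); o.append(c)
        print(n,np.round(c,1),cv2.boundingRect(cn)); cv2.drawContours(vis,[cn],-1,(0,0,255),1)
    out[n]=o
    x,y=(260,140) if n=="side" else (220,210)
    cv2.imwrite(f"pics/c_{n}.png",cv2.resize(vis[y:y+110,x:x+140],None,fx=5,fy=5,interpolation=cv2.INTER_NEAREST))
P=[]
for a,b in zip(out["side"],out["top"]):
    x,e=tri([ray(s,a),ray(t,b)]);P.append(x);print(x.round(4),np.round(e,4))
d=P[0]-P[2];print(d,np.linalg.norm(d),np.degrees(np.arctan2(-d[0],d[1])))
for p in [(372,222),(371,299),(164,291)]: print(onz(t,p,.012))
```

```text
[(np.uint8(43), np.uint8(42), np.uint8(38)), (np.uint8(16), np.uint8(22), np.uint8(18)), (np.uint8(108), np.uint8(106), np.uint8(97)), (np.uint8(110), np.uint8(111), np.uint8(100)), (np.uint8(97), np.uint8(97), np.uint8(86)), (np.uint8(65), np.uint8(66), np.uint8(58)), (np.uint8(66), np.uint8(63), np.uint8(55)), (np.uint8(54), np.uint8(52), np.uint8(48)), (np.uint8(8), np.uint8(0), np.uint8(0)), (np.uint8(6), np.uint8(0), np.uint8(4)), (np.uint8(24), np.uint8(19), np.uint8(17)), (np.uint8(109), np.uint8(109), np.uint8(98)), (np.uint8(113), np.uint8(111), np.uint8(100)), (np.uint8(110), np.uint8(110), np.uint8(101)), (np.uint8(82), np.uint8(81), np.uint8(73)), (np.uint8(63), np.uint8(61), np.uint8(54)), (np.uint8(58), np.uint8(56), np.uint8(51)), (np.uint8(22), np.uint8(17), np.uint8(7)), (np.uint8(15), np.uint8(9), np.uint8(5)), (np.uint8(14), np.uint8(14), np.uint8(14)), (np.uint8(61), np.uint8(62), np.uint8(58)), (np.uint8(110), np.uint8(111), np.uint8(100)), (np.uint8(110), np.uint8(109), np.uint8(99)), (np.uint8(112), np.uint8(111), np.uint8(101)), (np.uint8(108), np.uint8(108), np.uint8(96)), (np.uint8(62), np.uint8(63), np.uint8(55)), (np.uint8(62), np.uint8(62), np.uint8(55)), (np.uint8(26), np.uint8(20), np.uint8(17)), (np.uint8(19), np.uint8(18), np.uint8(12)), (np.uint8(34), np.uint8(30), np.uint8(28))]
side [321.8 240.8] (0, 0, 640, 480)
side [321.8 240.8] (0, 0, 640, 480)
side [309.8 218.1] (302, 212, 17, 13)
top [241.8 247. ] (227, 238, 29, 17)
top [282.4 249.4] (265, 242, 32, 15)
top [328.9 250.2] (322, 242, 15, 16)
[ 0.6385  0.162  -0.1992] [0.0096 0.0096]
[ 0.6188  0.0369 -0.0428] [0.0001 0.0001]
[ 0.5861 -0.078   0.1814] [0.0002 0.0002]
[ 0.05239113  0.23992802 -0.38061192] 0.4529632705468846 -12.317861340308308
[ 0.67452712 -0.1859136   0.012     ]
[ 0.48850666 -0.17755045  0.012     ]
[0.51679366 0.31776279 0.012     ]
```

Run:
```python
import cv2,numpy as np
a=cv2.imread("pics/c_side.png");b=cv2.imread("pics/c_top.png")
cv2.imwrite("pics/cc.png",cv2.resize(np.hstack([a,b]),None,fx=.57,fy=.57))
```

```text
(no output)
```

View pics/cc.png

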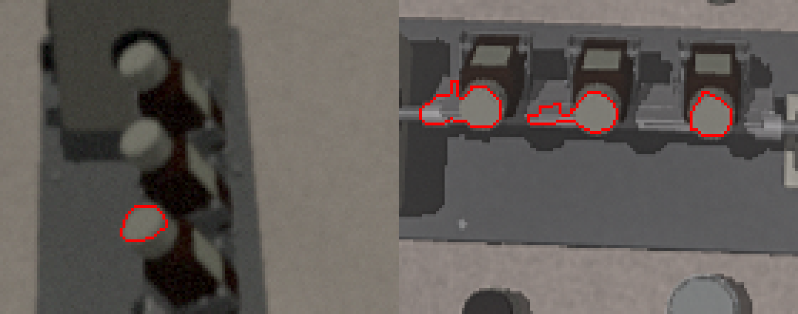

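Run:
```python
from h import *
s=load("side");t=load("top")
g=s["frame"][150:240,295:330].astype(int); 
for thr in (84,90):
    m=(cv2.GaussianBlur(s["frame"],(3,3),0)[150:240,295:325,1]>thr).astype(np.uint8)
    n,l,st,c=cv2.connectedComponentsWithStats(m)
    for i in range(1,n):
        if st[i,4]>40: print(thr,(c[i]+[295,150]).round(1),st[i]); 
S=[c[i]+[295,150] for i in range(1,n) if st[i,4]>40]
T=[(248.,247.8),(288.4,249.3),(329.,250.7)]
P=[]
for a,b in zip(S,T):
    x,e=tri([ray(s,a),ray(t,b)]);P.append(x);print(x.round(4),np.round(e,4))
d=P[0]-P[2];print(d,np.linalg.norm(d),np.degrees(np.arctan2(-d[0],d[1])))
```

```text
84 [307.8 160.2] [  7   5  13  11 100]
84 [308.8 187.6] [  8  32  13  12 118]
84 [309.4 218. ] [  7  62  16  13 149]
90 [307.7 160.1] [ 7  5 12 11 86]
90 [308.6 187.5] [  8  32  13  12 107]
90 [309.4 217.9] [  8  62  14  13 131]
[0.5953 0.0923 0.1815] [0.0004 0.0004]
[0.5903 0.0071 0.182 ] [0.0004 0.0004]
[ 0.5852 -0.0782  0.1821] [0. 0.]
[ 0.0100624   0.17048821 -0.00066532] 0.1707861992233313 -3.3777402607379883
```

```bash
cat >> h.py <<'E'
from scipy.spatial.transform import Rotation as Ro
YAW=np.radians(-3.35)
ex=np.array([np.cos(YAW),np.sin(YAW),0]);ey=np.array([-np.sin(YAW),np.cos(YAW),0]);ez=np.array([0,0,1.])
zb=-.5*ex+np.sqrt(.75)*ez; xb=np.sqrt(.75)*ex+.5*ez
TOP={'+85':np.array([.5953,.0922,.1819]),'0':np.array([.5903,.0071,.1819]),'-85':np.array([.5853,-.0780,.1819])}
def tgt(k,h,twist=0):  # TCP at height h above foot along bottle axis, tool z=-zb, tool y=-ey
    R=Ro.from_matrix(np.column_stack([np.cross(-ey,-zb),-ey,-zb]))*Ro.from_rotvec([0,0,np.radians(twist)])
    return TOP[k]+zb*(h-.110),R
def rel(p,R):
    from workcell import ctrl
    s=ctrl.get_state(); Rc=Ro.from_quat(s["orientation"])
    rv=np.degrees((Rc.inv()*R).as_rotvec())
    print("t",s["time"],"rot first(deg tool):",rv.round(2),"|",round(np.linalg.norm(rv),1)," then shift(new tool mm):",(R.inv().apply(p-s["position"])*1000).round(1)," shift now-tool:",(Rc.inv().apply(p-s["position"])*1000).round(1), "w",round(s["width"],4),"F",s["ft_force"].round(1),"M",s["wrist_torque"].round(2))
E
python3 - <<'E'
from h import *
s=load("side");t=load("top")
for k in TOP: print(k, tgt(k,.150,-10)[0].round(3))
p,R=tgt('-85',.150,-10); rel(p,R)
c=[onz(t,q,.022) for q in [(425,238),(481,233),(491,298),(435,306)]]; print(np.round(c,4),np.mean(c,0))
print(np.round([onz(s,q,.022) for q in [(266,373),(345,359),(358,407),(277,438)]],4))
for k in TOP:
  f=TOP[k]-.11*zb; print(k,f.round(3),proj(t,f),proj(s,f))
E
```

```text
+85 [0.575 0.093 0.217]
0 [0.57  0.008 0.217]
-85 [ 0.565 -0.077  0.217]
t 0.1 rot first(deg tool): [-7.4  29.11  7.96] | 31.1  then shift(new tool mm): [ 412.6 -437.1  206.8]  shift now-tool: [ 526.7 -355.5   14.6] w 0.0853 F [0.3 0.6 0.5] M [ 0.02  0.03 -0.05]
[[ 0.6312 -0.3102  0.022 ]
 [ 0.6406 -0.4433  0.022 ]
 [ 0.4859 -0.4572  0.022 ]
 [ 0.4693 -0.3261  0.022 ]] [ 0.55675652 -0.38418638  0.022     ]
[[ 0.4731 -0.331   0.022 ]
 [ 0.6312 -0.3175  0.022 ]
 [ 0.6432 -0.4181  0.022 ]
 [ 0.4884 -0.4606  0.022 ]]
+85 [0.65  0.089 0.087] [[255.20242046 229.16286648]] [[332.06437363 188.79196831]]
0 [0.645 0.004 0.087] [[292.27936477 230.56895313]] [[334.02167325 215.93597089]]
-85 [ 0.64  -0.081  0.087] [[329.4638338  231.97490267]] [[336.1570716  245.61596672]]
```

Request:
servo_tool --motion '[{"tz": -0.05,"jaw": 0.65},{"tz": -0.05},{"tx": 0.038,"ty": -0.026},{"tx": 0.038,"ty": -0.026},{"tx": 0.038,"ty": -0.026}]' --force 20

```text
invalid input at $.motion[0]: expected keys tx, ty, tz, ax, ay, az, jaw
```

Request:
servo_tool --motion '[{"tx": 0.04,"ty": -0.027},{"tx": 0.04,"ty": -0.027},{"tx": 0.04,"ty": -0.027},{"tx": 0.04,"ty": -0.027},{"tx": 0.04,"ty": -0.027}]'

```text
invalid input at $.motion[0]: expected keys tx, ty, tz, ax, ay, az, jaw
```

Request:
servo_tool --motion '[{"tx": 0.04,"ty": -0.027},{"tx": 0.04,"ty": -0.027},{"tx": 0.04,"ty": -0.027},{"tx": 0.04,"ty": -0.027},{"tx": 0.04,"ty": -0.027}]'

```text
invalid input at $.motion[0]: expected keys tx, ty, tz, ax, ay, az, jaw
```

Request:
servo_tool --motion '[{"ax": -1.85,"ay": 7.28,"az": 1.99},{"ax": -1.85,"ay": 7.28,"az": 1.99},{"ax": -1.85,"ay": 7.28,"az": 1.99},{"ax": -1.85,"ay": 7.28,"az": 1.99},{}]'

```text
invalid input at $.motion[0]: expected keys tx, ty, tz, ax, ay, az, jaw
```

Run:
```python
from h import *
rel(*tgt('-85',.150,-10))
```

```text
t 0.1 rot first(deg tool): [-7.4  29.11  7.96] | 31.1  then shift(new tool mm): [ 412.6 -437.1  206.8]  shift now-tool: [ 526.7 -355.5   14.6] w 0.0853 F [0.3 0.6 0.5] M [ 0.02  0.03 -0.05]
```

All seven keys are needed in each row.

Request:
servo_tool --motion '[{"tx": 0,"ty": 0,"tz": -0.05,"ax": 0,"ay": 0,"az": 0,"jaw": 0.65},{"tx": 0,"ty": 0,"tz": -0.05,"ax": 0,"ay": 0,"az": 0,"jaw": 0.65},{"tx": 0.04,"ty": -0.027,"tz": 0,"ax": 0,"ay": 0,"az": 0,"jaw": 0.65},{"tx": 0.04,"ty": -0.027,"tz": 0,"ax": 0,"ay": 0,"az": 0,"jaw": 0.65},{"tx": 0.04,"ty": -0.027,"tz": 0,"ax": 0,"ay": 0,"az": 0,"jaw": 0.65}]' --force 20

```text
time: 0.6
position: [0.2431, -0.4456, 0.3312]
orientation: [0.992, 0.128, 0.0, -0.0]
ft_force: [1.0, 0.7, -0.7]
width: 0.0557
```

Request:
servo_tool --motion '[{"tx": 0.04,"ty": -0.027,"tz": 0,"ax": 0,"ay": 0,"az": 0,"jaw": 0.65},{"tx": 0.04,"ty": -0.027,"tz": 0,"ax": 0,"ay": 0,"az": 0,"jaw": 0.65},{"tx": 0.04,"ty": -0.027,"tz": 0,"ax": 0,"ay": 0,"az": 0,"jaw": 0.65},{"tx": 0.04,"ty": -0.027,"tz": 0,"ax": 0,"ay": 0,"az": 0,"jaw": 0.65},{"tx": 0.04,"ty": -0.027,"tz": 0,"ax": 0,"ay": 0,"az": 0,"jaw": 0.65}]'

```text
time: 1.1
position: [0.402, -0.2633, 0.331]
orientation: [0.992, 0.129, -0.0, -0.0]
ft_force: [0.7, -0.5, 0.0]
width: 0.0552
```

Request:
servo_tool --motion '[{"tx": 0.04,"ty": -0.027,"tz": 0,"ax": 0,"ay": 0,"az": 0,"jaw": 0.65},{"tx": 0.04,"ty": -0.027,"tz": 0,"ax": 0,"ay": 0,"az": 0,"jaw": 0.65},{"tx": 0.04,"ty": -0.027,"tz": 0,"ax": 0,"ay": 0,"az": 0,"jaw": 0.65},{"tx": 0.04,"ty": -0.027,"tz": 0,"ax": 0,"ay": 0,"az": 0,"jaw": 0.65},{"tx": 0.04,"ty": -0.027,"tz": 0,"ax": 0,"ay": 0,"az": 0,"jaw": 0.65}]'

```text
time: 1.6
position: [0.5608, -0.0815, 0.3309]
orientation: [0.992, 0.129, -0.0, -0.0]
ft_force: [-0.2, -0.7, 0.8]
width: 0.0557
```

Request:
servo_tool --motion '[{"tx": 0,"ty": 0,"tz": 0,"ax": -1.85,"ay": 7.28,"az": 1.99,"jaw": 0.65},{"tx": 0,"ty": 0,"tz": 0,"ax": -1.85,"ay": 7.28,"az": 1.99,"jaw": 0.65},{"tx": 0,"ty": 0,"tz": 0,"ax": -1.85,"ay": 7.28,"az": 1.99,"jaw": 0.65},{"tx": 0,"ty": 0,"tz": 0,"ax": -1.85,"ay": 7.28,"az": 1.99,"jaw": 0.65},{"tx": 0,"ty": 0,"tz": 0,"ax": 0,"ay": 0,"az": 0,"jaw": 0.65}]'

```text
time: 2.1
position: [0.5562, -0.0819, 0.3261]
orientation: [0.965, 0.056, 0.254, 0.029]
ft_force: [-0.6, -0.9, -1.5]
width: 0.0553
```

Run:
```python
from h import *
rel(*tgt('-85',.150,-10))
```

```text
t 2.1 rot first(deg tool): [-0.12  0.35 -0.07] | 0.4  then shift(new tool mm): [-45.4 -13.7  99.3]  shift now-tool: [-44.8 -13.5  99.6] w 0.0553 F [-0.6 -0.9 -1.5] M [0.01 0.31 0.01]
```

Request:
servo_tool --motion '[{"tx": -0.045,"ty": -0.0137,"tz": 0,"ax": -0.12,"ay": 0.35,"az": -0.07,"jaw": 0.65},{"tx": 0,"ty": 0,"tz": 0.045,"ax": 0,"ay": 0,"az": 0,"jaw": 0.65},{"tx": 0,"ty": 0,"tz": 0.045,"ax": 0,"ay": 0,"az": 0,"jaw": 0.65},{"tx": 0,"ty": 0,"tz": 0.009,"ax": 0,"ay": 0,"az": 0,"jaw": 0.65},{"tx": 0,"ty": 0,"tz": 0,"ax": 0,"ay": 0,"az": 0,"jaw": 0.65}]'

```text
time: 2.6
position: [0.5701, -0.0784, 0.2213]
orientation: [0.964, 0.057, 0.258, 0.031]
ft_force: [-1.1, 0.2, 0.3]
width: 0.0555
```

Run:
```python
from h import *
from workcell import imaging
rel(*tgt('-85',.084,-10))
fs=[]
for n,(x,y) in (("side",(250,110)),("top",(220,180))):
    f=imaging.grab_frame(n); c=f["frame"][y:y+140,x:x+130,::-1]; fs.append(cv2.resize(c,None,fx=3,fy=3))
cv2.imwrite("pics/pre1.png",cv2.convertScaleAbs(np.hstack(fs),alpha=1.4))
```

```text
t 2.6 rot first(deg tool): [ 0.05 -0.11  0.15] | 0.2  then shift(new tool mm): [-6.3 -2.4 67.7]  shift now-tool: [-6.4 -2.5 67.6] w 0.0555 F [-1.1  0.2  0.3] M [ 0.04  0.28 -0.01]
```

View pics/pre1.png

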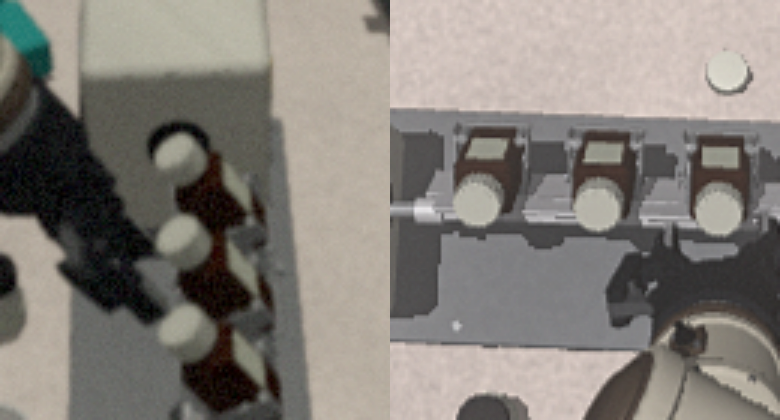

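The picture shows the open gripper just behind and above the nearest cap (side ~(312,221), top ~(330,250)), with nothing touched. I'll correct the 6 mm offset and go down over the cap.

Request:
servo_tool --motion '[{"tx": -0.0064,"ty": -0.0025,"tz": 0,"ax": 0,"ay": 0,"az": 0,"jaw": 0.65},{"tx": 0,"ty": 0,"tz": 0.02,"ax": 0,"ay": 0,"az": 0,"jaw": 0.65},{"tx": 0,"ty": 0,"tz": 0.02,"ax": 0,"ay": 0,"az": 0,"jaw": 0.65},{"tx": 0,"ty": 0,"tz": 0.015,"ax": 0,"ay": 0,"az": 0,"jaw": 0.65},{"tx": 0,"ty": 0,"tz": 0.0125,"ax": 0,"ay": 0,"az": 0,"jaw": 0.65}]'

```text
time: 3.2
position: [0.5987, -0.0794, 0.1617]
orientation: [0.963, 0.057, 0.261, 0.032]
ft_force: [0.0, -0.2, -0.3]
width: 0.0554
```

Run:
```python
from h import *
from workcell import imaging
rel(*tgt('-85',.084,-10))
fs=[]
for n,(x,y) in (("side",(250,110)),("top",(220,180))):
    f=imaging.grab_frame(n); c=f["frame"][y:y+140,x:x+130,::-1]; fs.append(cv2.resize(c,None,fx=3,fy=3))
cv2.imwrite("pics/pre2.png",cv2.convertScaleAbs(np.hstack(fs),alpha=1.4))
```

```text
t 3.2 rot first(deg tool): [ 0.24 -0.43  0.15] | 0.5  then shift(new tool mm): [-1.5 -0.8  1.8]  shift now-tool: [-1.5 -0.9  1.8] w 0.0554 F [ 0.  -0.2 -0.3] M [-0.01  0.31 -0.05]
```

View pics/pre2.png

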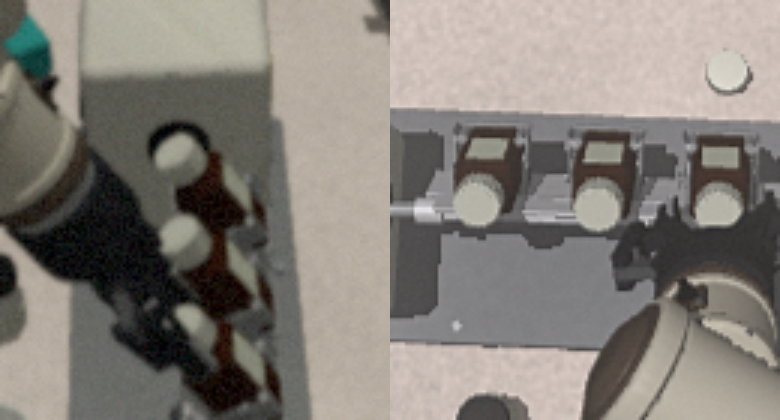

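The fingers straddle the nearest cap, side (312,221). I'll close lightly and read the torque baseline.

Request:
servo_tool --motion '[{"tx": -0.0015,"ty": -0.0009,"tz": 0.001,"ax": 0.2,"ay": -0.4,"az": 0,"jaw": 0.5},{"tx": 0,"ty": 0,"tz": 0,"ax": 0,"ay": 0,"az": 0,"jaw": 0.35},{"tx": 0,"ty": 0,"tz": 0,"ax": 0,"ay": 0,"az": 0,"jaw": 0.35},{"tx": 0,"ty": 0,"tz": 0,"ax": 0,"ay": 0,"az": 0,"jaw": 0.35},{"tx": 0,"ty": 0,"tz": 0,"ax": 0,"ay": 0,"az": 0,"jaw": 0.35}]' --force 20

```text
time: 3.8
position: [0.5981, -0.0789, 0.1607]
orientation: [0.964, 0.057, 0.258, 0.031]
ft_force: [-3.2, -0.7, 6.0]
width: 0.0332
```

```bash
cat >> h.py <<'E'
def M():
    from workcell import ctrl
    s=ctrl.get_state();Rc=Ro.from_quat(s["orientation"])
    print(s["time"],"w",round(s["width"],4),"Ftool",Rc.inv().apply(s["ft_force"]).round(2),"Mtool",Rc.inv().apply(s["wrist_torque"]).round(3))
E
python3 - <<'E'
from h import *
rel(*tgt('-85',.084,-10));M()
E
```

```text
t 3.8 rot first(deg tool): [ 0.08 -0.08  0.15] | 0.2  then shift(new tool mm): [-0.5 -0.2  1.3]  shift now-tool: [-0.5 -0.3  1.3] w 0.0332 F [-3.2 -0.7  6. ] M [-0.06  0.33 -0.06]
3.8 w 0.0332 Ftool [ 0.15  0.9  -6.76] Mtool [-0.042 -0.338  0.006]
```

Request:
servo_tool --motion '[{"tx": 0,"ty": 0,"tz": 0,"ax": 0,"ay": 0,"az": 3,"jaw": 0.2},{"tx": 0,"ty": 0,"tz": 0,"ax": 0,"ay": 0,"az": 3,"jaw": 0.2},{"tx": 0,"ty": 0,"tz": 0,"ax": 0,"ay": 0,"az": 0,"jaw": 0.2}]'

```text
time: 4.1
position: [0.5988, -0.0796, 0.1613]
orientation: [0.965, 0.007, 0.26, 0.018]
ft_force: [-0.2, -3.2, 5.9]
width: 0.0336
```

Run:
```python
from h import *
M()
```

```text
4.1 w 0.0336 Ftool [ 2.69  3.38 -5.08] Mtool [-0.604  0.147 -0.325]
```

Request:
servo_tool --motion '[{"tx": 0,"ty": 0,"tz": 0,"ax": 0,"ay": 0,"az": 3,"jaw": 0.2},{"tx": 0,"ty": 0,"tz": 0,"ax": 0,"ay": 0,"az": 3,"jaw": 0.2},{"tx": 0,"ty": 0,"tz": 0,"ax": 0,"ay": 0,"az": 0,"jaw": 0.2}]'

```text
time: 4.4
position: [0.5986, -0.0793, 0.161]
orientation: [0.965, -0.044, 0.26, 0.004]
ft_force: [0.2, -3.2, 5.2]
width: 0.0336
```

Run:
```python
from h import *
M()
rel(*tgt('-85',.084,2))
```

```text
4.4 w 0.0336 Ftool [ 3.02  3.14 -4.29] Mtool [-0.411  0.172 -0.316]
t 4.4 rot first(deg tool): [ 0.11 -0.16  0.19] | 0.3  then shift(new tool mm): [-1.1 -0.5  1.2]  shift now-tool: [-1.1 -0.5  1.2] w 0.0336 F [ 0.2 -3.2  5.2] M [-0.53 -0.13  0.06]
```

The torque stays at 0.32 N m while the pads slip on the cap. That is above 0.15, so this cap is tight. Release, back off and go to the middle one.

Request:
servo_tool --motion '[{"tx": 0,"ty": 0,"tz": 0,"ax": 0,"ay": 0,"az": 0,"jaw": 0.65},{"tx": 0,"ty": 0,"tz": 0,"ax": 0,"ay": 0,"az": 0,"jaw": 0.65},{"tx": 0,"ty": 0,"tz": -0.035,"ax": 0,"ay": 0,"az": 0,"jaw": 0.65},{"tx": 0,"ty": 0,"tz": -0.035,"ax": 0,"ay": 0,"az": 0,"jaw": 0.65},{"tx": 0,"ty": 0,"tz": 0,"ax": 0,"ay": 0,"az": -6,"jaw": 0.65}]'

```text
time: 4.9
position: [0.5633, -0.0768, 0.2242]
orientation: [0.965, 0.008, 0.261, 0.018]
ft_force: [0.2, -0.2, 0.1]
width: 0.0553
```

Request:
servo_tool --motion '[{"tx": 0,"ty": 0,"tz": 0,"ax": 0,"ay": 0,"az": -6,"jaw": 0.65},{"tx": 0.005,"ty": -0.028,"tz": 0,"ax": 0,"ay": 0,"az": 0,"jaw": 0.65},{"tx": 0.005,"ty": -0.028,"tz": 0,"ax": 0,"ay": 0,"az": 0,"jaw": 0.65},{"tx": 0.005,"ty": -0.028,"tz": 0,"ax": 0,"ay": 0,"az": 0,"jaw": 0.65},{"tx": 0,"ty": 0,"tz": 0,"ax": 0,"ay": 0,"az": 0,"jaw": 0.65}]'

```text
time: 5.4
position: [0.5666, 0.012, 0.2186]
orientation: [0.965, 0.059, 0.256, 0.029]
ft_force: [-0.0, -0.8, -0.6]
width: 0.0555
```

Run:
```python
from h import *
M()
rel(*tgt('0',.084,-10))
```

```text
5.4 w 0.0555 Ftool [-0.46  0.77  0.56] Mtool [ 0.044 -0.288 -0.021]
t 5.4 rot first(deg tool): [-0.21  0.16  0.3 ] | 0.4  then shift(new tool mm): [ 1.8  3.9 69.7]  shift now-tool: [ 2.   4.2 69.7] w 0.0555 F [-0.  -0.8 -0.6] M [-0.    0.29  0.01]
```

Request:
servo_tool --motion '[{"tx": 0.002,"ty": 0.0042,"tz": 0,"ax": -0.2,"ay": 0.15,"az": 0.3,"jaw": 0.65},{"tx": 0,"ty": 0,"tz": 0.02,"ax": 0,"ay": 0,"az": 0,"jaw": 0.65},{"tx": 0,"ty": 0,"tz": 0.02,"ax": 0,"ay": 0,"az": 0,"jaw": 0.65},{"tx": 0,"ty": 0,"tz": 0.015,"ax": 0,"ay": 0,"az": 0,"jaw": 0.65},{"tx": 0,"ty": 0,"tz": 0.013,"ax": 0,"ay": 0,"az": 0,"jaw": 0.65}]'

```text
time: 5.9
position: [0.6036, 0.0012, 0.161]
orientation: [0.964, 0.053, 0.257, 0.031]
ft_force: [-0.0, 1.1, -0.3]
width: 0.0556
```

Run:
```python
from h import *
M()
rel(*tgt('0',.085,-10))
```

```text
5.9 w 0.0556 Ftool [-0.02 -1.1   0.21] Mtool [ 0.055 -0.217 -0.015]
t 5.9 rot first(deg tool): [ 0.23 -0.02 -0.27] | 0.4  then shift(new tool mm): [-0.5 -5.3  0.1]  shift now-tool: [-0.5 -5.3  0.1] w 0.0556 F [-0.   1.1 -0.3] M [0.02 0.22 0.02]
```

Request:
servo_tool --motion '[{"tx": -0.0005,"ty": -0.0053,"tz": 0,"ax": 0.2,"ay": 0,"az": 0,"jaw": 0.65},{"tx": 0,"ty": 0,"tz": 0,"ax": 0,"ay": 0,"az": 0,"jaw": 0.65}]'

```text
time: 6.1
position: [0.6024, 0.0075, 0.1613]
orientation: [0.964, 0.054, 0.257, 0.029]
ft_force: [-0.7, 0.1, 0.6]
width: 0.0555
```

Run:
```python
from h import *
M()
rel(*tgt('0',.085,-10))
```

```text
6.1 w 0.0555 Ftool [-0.26 -0.08 -0.87] Mtool [-0.005 -0.215 -0.039]
t 6.1 rot first(deg tool): [-0.01 -0.04 -0.22] | 0.2  then shift(new tool mm): [-0.3  1.1  1.1]  shift now-tool: [-0.3  1.1  1.1] w 0.0555 F [-0.7  0.1  0.6] M [-0.04  0.21  0.01]
```

Request:
servo_tool --motion '[{"tx": 0,"ty": 0.001,"tz": 0.0005,"ax": 0,"ay": 0,"az": 0,"jaw": 0.5},{"tx": 0,"ty": 0,"tz": 0,"ax": 0,"ay": 0,"az": 0,"jaw": 0.3},{"tx": 0,"ty": 0,"tz": 0,"ax": 0,"ay": 0,"az": 0,"jaw": 0.2},{"tx": 0,"ty": 0,"tz": 0,"ax": 0,"ay": 0,"az": 0,"jaw": 0.2},{"tx": 0,"ty": 0,"tz": 0,"ax": 0,"ay": 0,"az": 0,"jaw": 0.2}]' --force 20

```text
time: 6.6
position: [0.6038, 0.0065, 0.1625]
orientation: [0.964, 0.055, 0.259, 0.03]
ft_force: [-2.2, -1.7, 5.9]
width: 0.0334
```

Run:
```python
from h import *
M()
```

```text
6.6 w 0.0334 Ftool [ 0.83  2.   -6.21] Mtool [-0.323 -0.277 -0.003]
```

Request:
servo_tool --motion '[{"tx": 0,"ty": 0,"tz": 0,"ax": 0,"ay": 0,"az": 3,"jaw": 0.2},{"tx": 0,"ty": 0,"tz": 0,"ax": 0,"ay": 0,"az": 3,"jaw": 0.2},{"tx": 0,"ty": 0,"tz": 0,"ax": 0,"ay": 0,"az": 0,"jaw": 0.2}]'

```text
time: 6.9
position: [0.6038, 0.0065, 0.1625]
orientation: [0.965, 0.004, 0.26, 0.016]
ft_force: [-3.6, -1.2, 5.8]
width: 0.0334
```

Run:
```python
from h import *
M()
```

```text
6.9 w 0.0334 Ftool [-0.18  1.39 -6.78] Mtool [-0.448 -0.266  0.082]
```

Request:
servo_tool --motion '[{"tx": 0,"ty": 0,"tz": 0,"ax": 0,"ay": 0,"az": 3,"jaw": 0.2},{"tx": 0,"ty": 0,"tz": 0,"ax": 0,"ay": 0,"az": 3,"jaw": 0.2},{"tx": 0,"ty": 0,"tz": 0,"ax": 0,"ay": 0,"az": 0,"jaw": 0.2}]'

```text
time: 7.2
position: [0.6038, 0.0064, 0.1625]
orientation: [0.964, -0.047, 0.261, 0.003]
ft_force: [-3.6, -1.8, 6.0]
width: 0.0333
```

Run:
```python
from h import *
M()
rel(*tgt('0',.085,2))
```

```text
7.2 w 0.0333 Ftool [ 0.07  2.05 -6.96] Mtool [-0.557 -0.186  0.03 ]
t 7.2 rot first(deg tool): [ 0.02 -0.22 -0.21] | 0.3  then shift(new tool mm): [-2.   0.2  1.4]  shift now-tool: [-2.   0.2  1.4] w 0.0333 F [-3.6 -1.8  6. ] M [-0.45  0.23 -0.3 ]
```

The torque stays below 0.1 N m, so the middle cap appears to slip. A few more degrees to confirm.

Request:
servo_tool --motion '[{"tx": 0,"ty": 0,"tz": 0,"ax": 0,"ay": 0,"az": 4,"jaw": 0.2},{"tx": 0,"ty": 0,"tz": 0,"ax": 0,"ay": 0,"az": 4,"jaw": 0.2}]'

```text
time: 7.4
position: [0.6038, 0.0063, 0.1625]
orientation: [0.959, -0.115, 0.26, -0.015]
ft_force: [-3.2, -3.1, 6.6]
width: 0.0329
```

Run:
```python
from h import *
M()
```

```text
7.4 w 0.0329 Ftool [ 1.29  3.07 -7.24] Mtool [-0.674 -0.123 -0.089]
```

Request:
servo_tool --motion '[{"tx": 0,"ty": 0,"tz": 0,"ax": 0,"ay": 0,"az": 4,"jaw": 0.2},{"tx": 0,"ty": 0,"tz": 0,"ax": 0,"ay": 0,"az": 0,"jaw": 0.2}]'

```text
time: 7.6
position: [0.6038, 0.0063, 0.1625]
orientation: [0.954, -0.148, 0.26, -0.024]
ft_force: [-4.1, -2.8, 6.5]
width: 0.0332
```

Run:
```python
from h import *
M()
```

```text
7.6 w 0.0332 Ftool [ 0.69  2.99 -7.59] Mtool [-0.637 -0.13   0.058]
```

Request:
servo_tool --motion '[{"tx": 0,"ty": 0,"tz": 0,"ax": 0,"ay": 0,"az": 0,"jaw": 0.7},{"tx": 0,"ty": 0,"tz": 0,"ax": 0,"ay": 0,"az": 0,"jaw": 0.7},{"tx": 0,"ty": 0,"tz": -0.02,"ax": 0,"ay": 0,"az": 0,"jaw": 0.7},{"tx": 0,"ty": 0,"tz": -0.025,"ax": 0,"ay": 0,"az": 0,"jaw": 0.7},{"tx": 0,"ty": 0,"tz": 0,"ax": 0,"ay": 0,"az": -7,"jaw": 0.7}]'

```text
time: 8.1
position: [0.5813, 0.0083, 0.2032]
orientation: [0.961, -0.087, 0.262, -0.008]
ft_force: [0.4, -0.2, -0.8]
width: 0.0598
```

Run:
```python
from h import *
from workcell import imaging
M()
rel(*tgt('0',.043,0))
fs=[]
for n,(x,y) in (("side",(250,110)),("top",(220,180))):
    f=imaging.grab_frame(n); c=f["frame"][y:y+140,x:x+130,::-1]; fs.append(cv2.resize(c,None,fx=3,fy=3))
cv2.imwrite("pics/pre3.png",cv2.convertScaleAbs(np.hstack(fs),alpha=1.4))
```

```text
8.1 w 0.0598 Ftool [-0.02  0.19  0.91] Mtool [-0.03  -0.166 -0.032]
t 8.1 rot first(deg tool): [-0.03 -0.35 -7.01] | 7.0  then shift(new tool mm): [-2.8  0.7 90. ]  shift now-tool: [-3.2  1.1 90. ] w 0.0598 F [ 0.4 -0.2 -0.8] M [-0.01  0.17  0.02]
```

View pics/pre3.png

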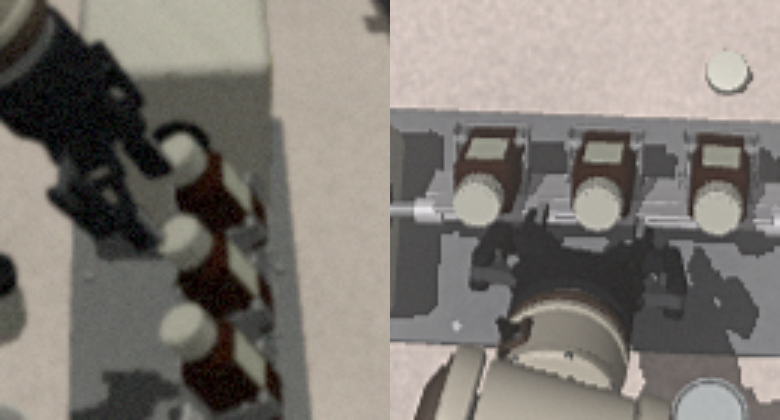

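The middle cap turned 24° at under 0.1 N m, so it is the worn one. The picture shows all three bottles still seated in their clips, with the gripper backed off the middle one, side ~(312,190). Next I'll go down on its body with the jaws along the row.

Request:
servo_tool --motion '[{"tx": 0,"ty": 0,"tz": 0,"ax": 0,"ay": -0.35,"az": -7,"jaw": 0.75},{"tx": -0.003,"ty": 0.0008,"tz": 0,"ax": 0,"ay": 0,"az": 0,"jaw": 0.75},{"tx": 0,"ty": 0,"tz": 0.025,"ax": 0,"ay": 0,"az": 0,"jaw": 0.75},{"tx": 0,"ty": 0,"tz": 0.025,"ax": 0,"ay": 0,"az": 0,"jaw": 0.75},{"tx": 0,"ty": 0,"tz": 0,"ax": 0,"ay": 0,"az": 0,"jaw": 0.75}]'

```text
time: 8.7
position: [0.6006, 0.0066, 0.1506]
orientation: [0.967, -0.032, 0.253, 0.005]
ft_force: [-1.3, 0.4, -0.7]
width: 0.0639
```

Run:
```python
from h import *
M()
rel(*tgt('0',.045,0))
```

```text
8.7 w 0.0639 Ftool [-1.48 -0.32 -0.08] Mtool [ 0.08  -0.196 -0.022]
t 8.7 rot first(deg tool): [-0.11  0.69 -0.45] | 0.8  then shift(new tool mm): [ 6.7  0.1 32.7]  shift now-tool: [ 7.1  0.2 32.7] w 0.0639 F [-1.3  0.4 -0.7] M [0.07 0.19 0.06]
```

Request:
servo_tool --motion '[{"tx": 0.0067,"ty": 0,"tz": 0,"ax": 0,"ay": 0.6,"az": -0.4,"jaw": 0.75},{"tx": 0,"ty": 0,"tz": 0.015,"ax": 0,"ay": 0,"az": 0,"jaw": 0.75},{"tx": 0,"ty": 0,"tz": 0.01,"ax": 0,"ay": 0,"az": 0,"jaw": 0.75},{"tx": 0,"ty": 0,"tz": 0.006,"ax": 0,"ay": 0,"az": 0,"jaw": 0.75},{"tx": 0,"ty": 0,"tz": 0,"ax": 0,"ay": 0,"az": 0,"jaw": 0.75}]'

```text
time: 9.2
position: [0.624, 0.0049, 0.1314]
orientation: [0.965, -0.026, 0.261, 0.008]
ft_force: [-0.6, 0.2, 0.6]
width: 0.0644
```

Run:
```python
from h import *
M()
rel(*tgt('0',.045,0))
```

```text
9.2 w 0.0644 Ftool [-0.24 -0.13 -0.78] Mtool [-0.026 -0.217  0.034]
t 9.2 rot first(deg tool): [-0.05 -0.3   0.19] | 0.4  then shift(new tool mm): [-4.  -0.2  4.4]  shift now-tool: [-4.  -0.2  4.4] w 0.0644 F [-0.6  0.2  0.6] M [ 0.01  0.22 -0.04]
```

Request:
servo_tool --motion '[{"tx": -0.0035,"ty": 0,"tz": 0.003,"ax": 0,"ay": -0.3,"az": 0.1,"jaw": 0.75},{"tx": 0,"ty": 0,"tz": 0,"ax": 0,"ay": 0,"az": 0,"jaw": 0.75}]'

```text
time: 9.4
position: [0.6223, 0.005, 0.1273]
orientation: [0.965, -0.027, 0.259, 0.007]
ft_force: [-0.7, 0.1, -0.4]
width: 0.0641
```

Run:
```python
from h import *
from workcell import imaging
M()
rel(*tgt('0',.045,0))
fs=[]
for n,(x,y) in (("side",(250,110)),("top",(220,180))):
    f=imaging.grab_frame(n); c=f["frame"][y:y+140,x:x+130,::-1]; fs.append(cv2.resize(c,None,fx=3,fy=3))
cv2.imwrite("pics/pre4.png",cv2.convertScaleAbs(np.hstack(fs),alpha=1.4))
```

```text
9.4 w 0.0641 Ftool [-0.79 -0.03  0.04] Mtool [-0.002 -0.227  0.018]
t 9.4 rot first(deg tool): [-0.05 -0.02  0.11] | 0.1  then shift(new tool mm): [-0.5 -0.2  1.7]  shift now-tool: [-0.5 -0.2  1.7] w 0.0641 F [-0.7  0.1 -0.4] M [ 0.02  0.23 -0.02]
```

View pics/pre4.png

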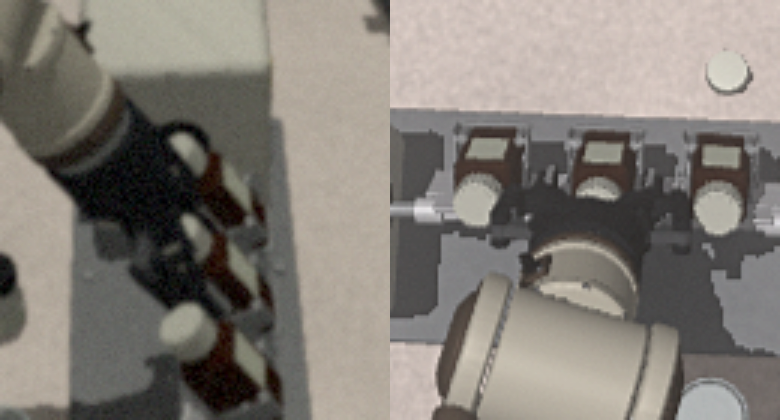

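The fingers straddle the middle bottle's body and its cap sits free between them (top ~(287,242)). Close.

Request:
servo_tool --motion '[{"tx": -0.0005,"ty": 0,"tz": 0.001,"ax": 0,"ay": 0,"az": 0,"jaw": 0.55},{"tx": 0,"ty": 0,"tz": 0,"ax": 0,"ay": 0,"az": 0,"jaw": 0.4},{"tx": 0,"ty": 0,"tz": 0,"ax": 0,"ay": 0,"az": 0,"jaw": 0.3},{"tx": 0,"ty": 0,"tz": 0,"ax": 0,"ay": 0,"az": 0,"jaw": 0.3},{"tx": 0,"ty": 0,"tz": 0,"ax": 0,"ay": 0,"az": 0,"jaw": 0.3}]' --force 60

```text
time: 10.0
position: [0.6228, 0.0048, 0.1267]
orientation: [0.965, -0.027, 0.259, 0.008]
ft_force: [-4.6, -1.7, 4.8]
width: 0.0413
```

Run:
```python
from h import *
M()
rel(*tgt('0',.045,0))
```

```text
10.0 w 0.0413 Ftool [-1.46  1.91 -6.44] Mtool [-0.151 -0.588 -0.013]
t 10.0 rot first(deg tool): [-0.03 -0.06  0.13] | 0.1  then shift(new tool mm): [-0.6 -0.4  0.9]  shift now-tool: [-0.6 -0.4  0.9] w 0.0413 F [-4.6 -1.7  4.8] M [-0.1   0.6  -0.06]
```

Request:
servo_tool --motion '[{"tx": 0.006,"ty": 0,"tz": 0,"ax": 0,"ay": 0,"az": 0,"jaw": 0.3},{"tx": 0.006,"ty": 0,"tz": 0,"ax": 0,"ay": 0,"az": 0,"jaw": 0.3}]'

```text
time: 10.2
position: [0.6286, 0.0046, 0.1298]
orientation: [0.967, -0.026, 0.253, 0.007]
ft_force: [-32.2, -2.5, 17.2]
width: 0.0412
```

Run:
```python
from h import *
M()
rel(*tgt('0',.045,0))
```

```text
10.2 w 0.0412 Ftool [-19.49   4.26 -30.63] Mtool [-1.033 -3.437 -0.047]
t 10.2 rot first(deg tool): [-0.07  0.66  0.24] | 0.7  then shift(new tool mm): [-7.2 -0.3  0.7]  shift now-tool: [-7.2 -0.3  0.8] w 0.0412 F [-32.2  -2.5  17.2] M [-0.74  3.48 -0.47]
```

Request:
servo_tool --motion '[{"tx": 0.008,"ty": 0,"tz": 0,"ax": 0,"ay": 0,"az": 0,"jaw": 0.3},{"tx": 0.008,"ty": 0,"tz": 0,"ax": 0,"ay": 0,"az": 0,"jaw": 0.3}]'

```text
time: 10.4
position: [0.6426, 0.004, 0.1368]
orientation: [0.967, -0.026, 0.253, 0.007]
ft_force: [-14.0, -3.9, 3.3]
width: 0.0413
```

Run:
```python
from h import *
M()
rel(*tgt('0',.045,0))
```

```text
10.4 w 0.0413 Ftool [-10.35   4.64  -9.64] Mtool [-0.875 -2.939 -0.153]
t 10.4 rot first(deg tool): [-0.09  0.64  0.2 ] | 0.7  then shift(new tool mm): [-22.8  -0.1  -0.3]  shift now-tool: [-22.8  -0.1  -0. ] w 0.0413 F [-14.   -3.9   3.3] M [-0.68  2.98 -0.3 ]
```

Request:
servo_tool --motion '[{"tx": 0.008,"ty": 0,"tz": 0,"ax": 0,"ay": 0,"az": 0,"jaw": 0.3},{"tx": 0.01,"ty": 0,"tz": 0,"ax": 0,"ay": 0,"az": 0,"jaw": 0.3},{"tx": 0.01,"ty": 0,"tz": 0,"ax": 0,"ay": 0,"az": 0,"jaw": 0.3},{"tx": 0.01,"ty": 0,"tz": 0,"ax": 0,"ay": 0,"az": 0,"jaw": 0.3},{"tx": 0.01,"ty": 0,"tz": 0,"ax": 0,"ay": 0,"az": 0,"jaw": 0.3}]'

```text
time: 10.9
position: [0.6895, 0.0013, 0.1651]
orientation: [0.965, -0.027, 0.26, 0.007]
ft_force: [0.0, 0.4, -0.8]
width: 0.0416
```

Run:
```python
from h import *
from workcell import imaging
M()
rel(*tgt('0',.045,0))
fs=[]
for n,(x,y) in (("side",(250,110)),("top",(220,160))):
    f=imaging.grab_frame(n); c=f["frame"][y:y+140,x:x+130,::-1]; fs.append(cv2.resize(c,None,fx=3,fy=3))
cv2.imwrite("pics/pull.png",cv2.convertScaleAbs(np.hstack(fs),alpha=1.4))
```

```text
10.9 w 0.0416 Ftool [-0.38 -0.41  0.68] Mtool [-0.037 -0.352  0.031]
t 10.9 rot first(deg tool): [-0.04 -0.14  0.1 ] | 0.2  then shift(new tool mm): [-77.7  -0.    0.7]  shift now-tool: [-77.7  -0.1   0.6] w 0.0416 F [ 0.   0.4 -0.8] M [ 0.    0.35 -0.05]
```

View pics/pull.png

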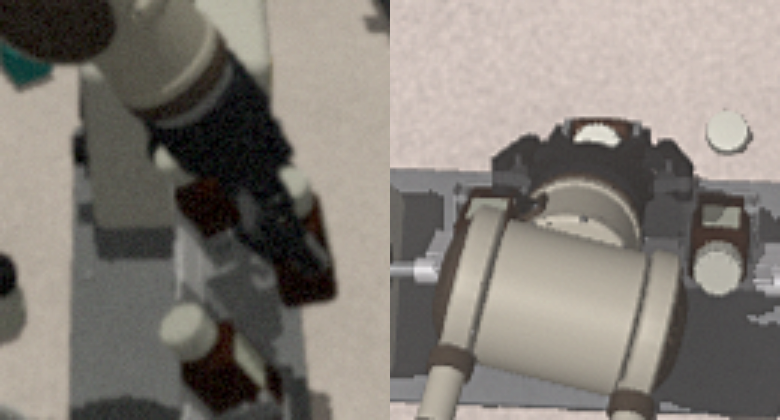

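The bottle is out of the clip (side ~(350,195)) and the other two are still seated. Lift straight up, then turn the tool vertical.

Request:
servo_tool --motion '[{"tx": 0.02,"ty": 0,"tz": -0.034,"ax": 0,"ay": 0,"az": 0,"jaw": 0.3},{"tx": 0.02,"ty": 0,"tz": -0.034,"ax": 0,"ay": 0,"az": 0,"jaw": 0.3},{"tx": 0.02,"ty": 0,"tz": -0.034,"ax": 0,"ay": 0,"az": 0,"jaw": 0.3},{"tx": 0,"ty": 0,"tz": 0,"ax": 0,"ay": -6,"az": 0,"jaw": 0.3},{"tx": 0,"ty": 0,"tz": 0,"ax": 0,"ay": -6,"az": 0,"jaw": 0.3}]'

```text
time: 11.5
position: [0.6899, 0.0014, 0.2867]
orientation: [0.987, -0.028, 0.158, 0.005]
ft_force: [1.3, -0.2, -1.0]
width: 0.0414
```

Request:
servo_tool --motion '[{"tx": 0,"ty": 0,"tz": 0,"ax": 0,"ay": -6,"az": 0,"jaw": 0.3},{"tx": 0,"ty": 0,"tz": 0,"ax": 0,"ay": -6,"az": 0,"jaw": 0.3},{"tx": 0,"ty": 0,"tz": 0,"ax": 0,"ay": -6,"az": 0,"jaw": 0.3},{"tx": 0,"ty": 0,"tz": 0,"ax": 0,"ay": 0,"az": 0,"jaw": 0.3}]'

```text
time: 11.9
position: [0.691, 0.0011, 0.2811]
orientation: [1.0, -0.028, -0.0, 0.0]
ft_force: [-0.1, -1.4, -2.8]
width: 0.0411
```

Run:
```python
from h import *
from workcell import imaging,ctrl
M(); s=ctrl.get_state(); print(s["position"],Ro.from_quat(s["orientation"]).as_matrix().round(3))
fs=[]
for n,(x,y) in (("side",(290,60)),("top",(240,80))):
    f=imaging.grab_frame(n); pickle.dump(f,open(f"{n}_l.pkl","wb")); c=f["frame"][y:y+150,x:x+130,::-1]; fs.append(cv2.resize(c,None,fx=3,fy=3))
cv2.imwrite("pics/lift.png",cv2.convertScaleAbs(np.hstack(fs),alpha=1.5))
```

```text
11.9 w 0.0411 Ftool [-0.01  1.37  2.82] Mtool [-0.028  0.01  -0.005]
[0.69104761 0.0010934  0.2810805 ] [[ 0.998 -0.056 -0.   ]
 [-0.056 -0.998 -0.   ]
 [-0.     0.    -1.   ]]
```

View pics/lift.png

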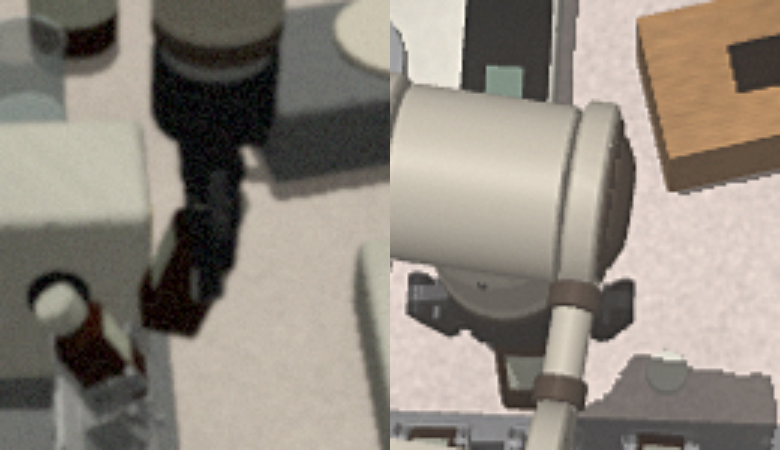

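Run:
```python
from h import *
f=load("side_l"); c=f["frame"][110:185,320:395,::-1]
cv2.imwrite("pics/lz.png",cv2.convertScaleAbs(cv2.resize(c,None,fx=8,fy=8,interpolation=cv2.INTER_CUBIC),alpha=2.5))
```

```text
(no output)
```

View pics/lz.png

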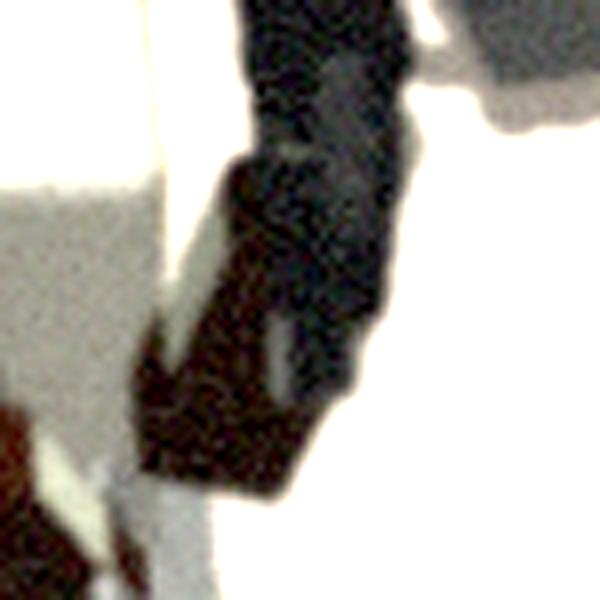

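Run:
```python
from h import *
from workcell import ctrl
f=load("side_l"); P=ctrl.get_state()["position"]
def onp(px,dy):
    o,d=ray(f,(320+px[0]/8,110+px[1]/8)); n=ey
    r=o+d*(((P+ey*dy-o)@n)/(d@n)); v=r-P; return np.array([v@ex,v[2]])*1000
for a,b,dy in [((145,470),(280,495),-.021),((225,200),(175,360),-.012),((230,170),(135,375),-.015),((280,495),(335,395),-.021)]:
    A=onp(a,dy);B=onp(b,dy);d=B-A;print(A.round(1),B.round(1),"len",np.linalg.norm(d).round(1),"ang",np.degrees(np.arctan2(d[1],d[0])).round(1))
print(proj(f,P))
```

```text
[-38.4 -28. ] [ -4.2 -38.5] len 35.7 ang -16.9
[-19.7  50.9] [-30.8   0.3] len 51.7 ang -102.4
[-19.   62.5] [-40.8  -1.4] len 67.5 ang -108.8
[ -4.2 -38.5] [ 8.2 -4.9] len 35.8 ang 69.8
[[356.94215871 150.4597052 ]]
```

The bottle swung about 18° in the pads as it left the clip, foot towards the robot; the bottom edge is at side ~(338,169)-(355,172). I'll carry it above the tray, then tilt the tool by that amount and check.

Request:
servo_tool --motion '[{"tx": -0.0117,"ty": 0.0436,"tz": 0,"ax": 0,"ay": 0,"az": 0,"jaw": 0.3},{"tx": -0.0117,"ty": 0.0436,"tz": 0,"ax": 0,"ay": 0,"az": 0,"jaw": 0.3},{"tx": -0.0117,"ty": 0.0436,"tz": 0,"ax": 0,"ay": 0,"az": 0,"jaw": 0.3},{"tx": -0.0117,"ty": 0.0436,"tz": 0,"ax": 0,"ay": 0,"az": 0,"jaw": 0.3},{"tx": -0.0117,"ty": 0.0436,"tz": 0,"ax": 0,"ay": 0,"az": 0,"jaw": 0.3}]'

```text
time: 12.5
position: [0.6174, -0.2141, 0.2841]
orientation: [1.0, -0.028, 0.002, 0.001]
ft_force: [0.4, -0.4, -1.4]
width: 0.0412
```

Request:
servo_tool --motion '[{"tx": -0.0117,"ty": 0.0436,"tz": 0,"ax": 0,"ay": 0,"az": 0,"jaw": 0.3},{"tx": -0.0117,"ty": 0.0436,"tz": 0,"ax": 0,"ay": 0,"az": 0,"jaw": 0.3},{"tx": -0.0117,"ty": 0.0436,"tz": 0,"ax": 0,"ay": 0,"az": 0,"jaw": 0.3},{"tx": -0.0117,"ty": 0.0436,"tz": 0,"ax": 0,"ay": 0,"az": 0,"jaw": 0.3},{"tx": 0,"ty": 0,"tz": 0,"ax": 0,"ay": 6,"az": 0,"jaw": 0.3}]'

```text
time: 13.0
position: [0.5605, -0.3894, 0.2809]
orientation: [0.998, -0.03, 0.053, 0.003]
ft_force: [-1.0, 0.4, -1.7]
width: 0.0412
```

Request:
servo_tool --motion '[{"tx": 0,"ty": 0,"tz": 0,"ax": 0,"ay": 6,"az": 0,"jaw": 0.3},{"tx": 0,"ty": 0,"tz": 0,"ax": 0,"ay": 6,"az": 0,"jaw": 0.3},{"tx": 0,"ty": 0,"tz": 0,"ax": 0,"ay": 0,"az": 0,"jaw": 0.3}]'

```text
time: 13.3
position: [0.5592, -0.3835, 0.282]
orientation: [0.987, -0.029, 0.157, 0.004]
ft_force: [-0.1, 0.9, -1.9]
width: 0.0411
```

Run:
```python
from h import *
from workcell import imaging,ctrl
M(); s=ctrl.get_state(); print(s["position"],Ro.from_quat(s["orientation"]).as_matrix().round(3)); P=s["position"]
fs=[]
for n in ("side","top"):
    f=imaging.grab_frame(n); pickle.dump(f,open(f"{n}_t.pkl","wb")); u=proj(f,P)[0].astype(int); x,y=max(0,min(640-90,u[0]-45)),max(0,min(390,u[1]-45)); print(n,u,x,y); c=f["frame"][y:y+90,x:x+90,::-1]; fs.append(cv2.resize(c,None,fx=4.4,fy=4.4,interpolation=cv2.INTER_CUBIC))
cv2.imwrite("pics/tr.png",cv2.convertScaleAbs(np.hstack(fs),alpha=1.8))
```

```text
13.3 w 0.0411 Ftool [-0.75 -0.92  1.79] Mtool [ 0.062 -0.226  0.024]
[ 0.55916386 -0.38351521  0.28199431] [[ 0.949 -0.059  0.309]
 [-0.056 -0.998 -0.018]
 [ 0.31  -0.    -0.951]]
side [307 327] 262 282
top [491 254] 446 209
```

View pics/tr.png

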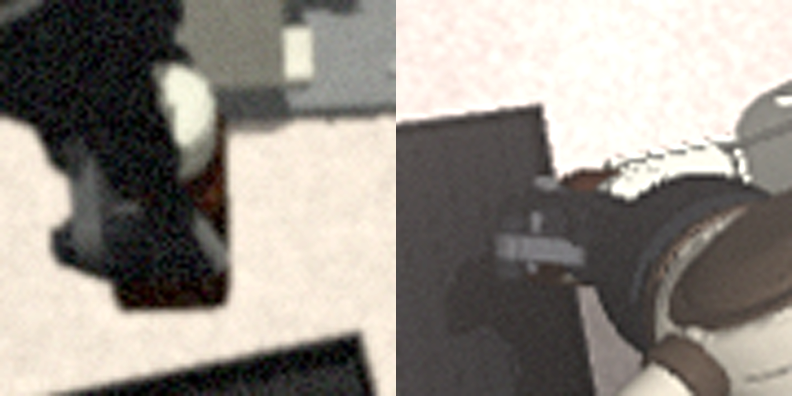

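Run:
```python
from h import *
from workcell import ctrl
f=load("side_t"); P=ctrl.get_state()["position"]
x0,y0=262,282
g=f["frame"][y0:y0+90,x0:x0+90]
cv2.imwrite("pics/trz.png",cv2.convertScaleAbs(cv2.resize(g[15:75,15:65,::-1],None,fx=10,fy=10,interpolation=cv2.INTER_NEAREST),alpha=2.5))
# right edge: amber dark -> bright bench along each row
gr=cv2.GaussianBlur(g,(3,3),0).max(2).astype(float)
pts=[]
for r in range(33,68):
    row=gr[r]; 
    for c in range(46,60):
        if row[c]<75<=row[c+1]:
            pts.append((c+(75-row[c])/(row[c+1]-row[c])+x0,r+y0)); break
pts=np.array(pts); print(pts[::4].round(1))
def onp(px,dy):
    o,d=ray(f,px); n=ey
    r=o+d*(((P+ey*dy-o)@n)/(d@n)); v=r-P; return np.array([v@ex,v[2]])*1000
Q=np.array([onp(p,-.0) for p in pts]); print(np.polyfit(Q[:,1],Q[:,0],1)); print(Q[::5].round(1))
b=[]
for c in range(28,50):
    col=gr[55:80,c]; k=np.argmax(col>75); b.append((c+x0,55+k-1+(75-col[k-1])/(col[k]-col[k-1])+y0))
b=np.array(b);Qb=np.array([onp(p,-.021) for p in b]);print(Qb[::4].round(1));print(np.degrees(np.arctan(np.polyfit(Qb[:,0],Qb[:,1],1)[0])))
```

```text
[[312.8 315. ]
 [312.8 319. ]
 [312.9 323. ]
 [313.3 327. ]
 [313.5 331. ]
 [313.5 335. ]
 [312.8 339. ]
 [313.5 343. ]
 [313.5 347. ]]
[0.01709881 6.78698302]
[[  7.3  37.1]
 [  7.   22.5]
 [  6.8   7.5]
 [  7.1  -8.1]
 [  6.7 -24.1]
 [  5.1 -40.5]
 [  6.1 -57.7]]
[[-30.6 -37. ]
 [-24.5 -38. ]
 [-18.3 -38.3]
 [-12.1 -38.8]
 [ -5.9 -38.5]
 [  0.3 -38.4]]
-1.601248798612988
```

View pics/trz.png

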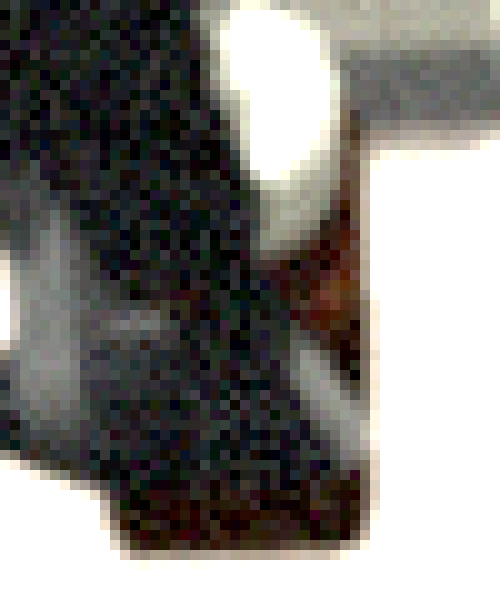

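The bottle is upright to about 1.3° (right edge at side column ~313, bottom edge at row ~337 of the crop region). I'll trim that and lower it towards the tray floor, about 239 mm below.

Request:
servo_tool --motion '[{"tx": 0.0095,"ty": 0,"tz": 0.003,"ax": 0,"ay": 1.3,"az": 0,"jaw": 0.3},{"tx": -0.0132,"ty": 0,"tz": 0.038,"ax": 0,"ay": 0,"az": 0,"jaw": 0.3},{"tx": -0.0132,"ty": 0,"tz": 0.038,"ax": 0,"ay": 0,"az": 0,"jaw": 0.3},{"tx": -0.0132,"ty": 0,"tz": 0.038,"ax": 0,"ay": 0,"az": 0,"jaw": 0.3},{"tx": -0.0132,"ty": 0,"tz": 0.038,"ax": 0,"ay": 0,"az": 0,"jaw": 0.3}]'

```text
time: 13.9
position: [0.5744, -0.3853, 0.1213]
orientation: [0.985, -0.027, 0.169, 0.006]
ft_force: [-0.1, -1.3, -1.6]
width: 0.0413
```

Request:
servo_tool --motion '[{"tx": -0.0098,"ty": 0,"tz": 0.0284,"ax": 0,"ay": 0,"az": 0,"jaw": 0.3},{"tx": -0.005,"ty": 0,"tz": 0.014,"ax": 0,"ay": 0,"az": 0,"jaw": 0.3},{"tx": 0,"ty": 0,"tz": 0,"ax": 0,"ay": 0,"az": 0,"jaw": 0.3}]'

```text
time: 14.2
position: [0.5727, -0.3839, 0.0748]
orientation: [0.986, -0.027, 0.167, 0.003]
ft_force: [-1.4, 0.9, -0.7]
width: 0.0414
```

Run:
```python
from h import *
from workcell import imaging,ctrl
M(); s=ctrl.get_state(); print(s["position"],Ro.from_quat(s["orientation"]).as_matrix().round(3)); P=s["position"]
fs=[]
for n in ("side","top"):
    f=imaging.grab_frame(n); pickle.dump(f,open(f"{n}_u.pkl","wb")); u=proj(f,P)[0].astype(int); x,y=max(0,min(640-110,u[0]-55)),max(0,min(370,u[1]-55)); print(n,u,x,y); c=f["frame"][y:y+110,x:x+110,::-1]; fs.append(cv2.resize(c,None,fx=3.6,fy=3.6,interpolation=cv2.INTER_CUBIC))
cv2.imwrite("pics/tr2.png",cv2.convertScaleAbs(np.hstack(fs),alpha=2.2))
```

```text
14.2 w 0.0414 Ftool [-1.6  -0.78  0.2 ] Mtool [ 0.032 -0.287  0.005]
[ 0.57266017 -0.38394314  0.07477   ] [[ 0.943 -0.055  0.329]
 [-0.053 -0.998 -0.016]
 [ 0.329 -0.002 -0.944]]
side [318 382] 263 327
top [463 259] 408 204
```

View pics/tr2.png

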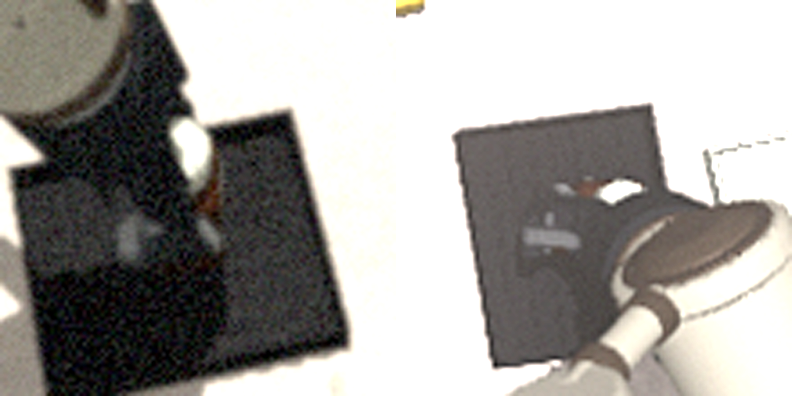

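Bottle and fingers are over the middle of the tray (side ~(318,382)), clear of the walls. Lower slowly.

Request:
servo_tool --motion '[{"tx": -0.0033,"ty": 0,"tz": 0.0094,"ax": 0,"ay": 0,"az": 0,"jaw": 0.3},{"tx": -0.0033,"ty": 0,"tz": 0.0094,"ax": 0,"ay": 0,"az": 0,"jaw": 0.3},{"tx": -0.001,"ty": 0,"tz": 0.0028,"ax": 0,"ay": 0,"az": 0,"jaw": 0.3},{"tx": 0,"ty": 0,"tz": 0,"ax": 0,"ay": 0,"az": 0,"jaw": 0.3}]'

```text
time: 14.7
position: [0.5722, -0.3848, 0.0534]
orientation: [0.985, -0.028, 0.168, 0.004]
ft_force: [-0.0, 1.1, -0.8]
width: 0.0414
```

Request:
servo_tool --motion '[{"tx": -0.001,"ty": 0,"tz": 0.0028,"ax": 0,"ay": 0,"az": 0,"jaw": 0.3}]'

```text
time: 14.8
position: [0.573, -0.3857, 0.0519]
orientation: [0.985, -0.028, 0.168, 0.005]
ft_force: [0.3, -0.5, -1.8]
width: 0.0418
```

Request:
servo_tool --motion '[{"tx": -0.0007,"ty": 0,"tz": 0.0019,"ax": 0,"ay": 0,"az": 0,"jaw": 0.3}]'

```text
time: 14.9
position: [0.5728, -0.3855, 0.0495]
orientation: [0.985, -0.028, 0.168, 0.005]
ft_force: [-0.3, 0.1, -0.0]
width: 0.0417
```

Request:
servo_tool --motion '[{"tx": 0,"ty": 0,"tz": 0,"ax": 0,"ay": 0,"az": 0,"jaw": 0.3}]'

```text
time: 15.0
position: [0.5725, -0.3852, 0.0491]
orientation: [0.985, -0.028, 0.168, 0.005]
ft_force: [-0.5, 0.6, -1.0]
width: 0.0418
```

Request:
servo_tool --motion '[{"tx": -0.0007,"ty": 0,"tz": 0.0019,"ax": 0,"ay": 0,"az": 0,"jaw": 0.3},{"tx": 0,"ty": 0,"tz": 0,"ax": 0,"ay": 0,"az": 0,"jaw": 0.3}]'

```text
time: 15.2
position: [0.5727, -0.3854, 0.0474]
orientation: [0.985, -0.028, 0.168, 0.005]
ft_force: [-0.3, 0.2, -0.0]
width: 0.0416
```

Request:
servo_tool --motion '[{"tx": -0.0007,"ty": 0,"tz": 0.0019,"ax": 0,"ay": 0,"az": 0,"jaw": 0.3},{"tx": 0,"ty": 0,"tz": 0,"ax": 0,"ay": 0,"az": 0,"jaw": 0.3}]'

```text
time: 15.4
position: [0.5731, -0.3856, 0.0472]
orientation: [0.985, -0.027, 0.169, 0.005]
ft_force: [-5.4, 2.4, 10.1]
width: 0.041
```

Request:
servo_tool --motion '[{"tx": -0.0005,"ty": 0,"tz": 0.0014,"ax": 0,"ay": 0,"az": 0,"jaw": 0.3},{"tx": 0,"ty": 0,"tz": 0,"ax": 0,"ay": 0,"az": 0,"jaw": 0.3}]'

```text
time: 15.6
position: [0.5734, -0.3857, 0.0472]
orientation: [0.985, -0.027, 0.169, 0.005]
ft_force: [-8.0, 5.5, 17.9]
width: 0.0413
```

Contact is felt (10 to 18 N, height no longer falling). I'll ease the preload and release gently.

Request:
servo_tool --motion '[{"tx": 0.0005,"ty": 0,"tz": -0.0014,"ax": 0,"ay": 0,"az": 0,"jaw": 0.3},{"tx": 0,"ty": 0,"tz": 0,"ax": 0,"ay": 0,"az": 0,"jaw": 0.3}]' --force 20

```text
time: 15.8
position: [0.5732, -0.3857, 0.0472]
orientation: [0.985, -0.027, 0.169, 0.005]
ft_force: [-3.7, 3.7, 9.0]
width: 0.0413
```

Run:
```python
from h import *
from workcell import imaging,ctrl
M(); P=ctrl.get_state()["position"]; print(P)
f=imaging.grab_frame("side"); x,y=270,330
cv2.imwrite("pics/set.png",cv2.convertScaleAbs(cv2.resize(f["frame"][y:y+110,x:x+100,::-1],None,fx=5,fy=5,interpolation=cv2.INTER_CUBIC),alpha=3.))
```

```text
15.8 w 0.0413 Ftool [-0.67 -3.45 -9.8 ] Mtool [ 0.657 -0.635  0.084]
[ 0.5732437  -0.3857058   0.04724318]
```

View pics/set.png

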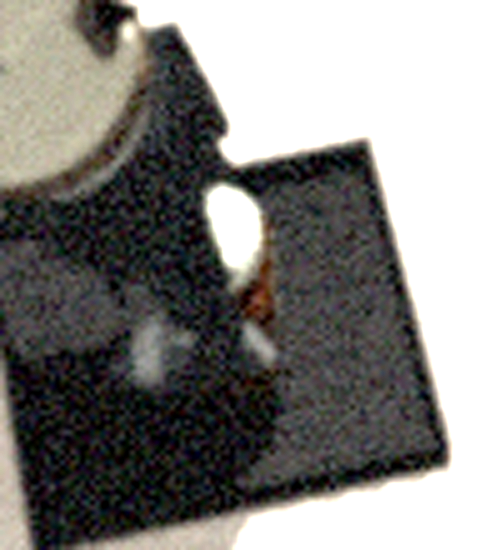

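Request:
servo_tool --motion '[{"tx": 0.0003,"ty": 0,"tz": -0.0009,"ax": 0,"ay": 0,"az": 0,"jaw": 0.35},{"tx": 0,"ty": 0,"tz": 0,"ax": 0,"ay": 0,"az": 0,"jaw": 0.5},{"tx": 0,"ty": 0,"tz": 0,"ax": 0,"ay": 0,"az": 0,"jaw": 0.6},{"tx": 0,"ty": 0,"tz": 0,"ax": 0,"ay": 0,"az": 0,"jaw": 0.75},{"tx": 0,"ty": 0,"tz": 0,"ax": 0,"ay": 0,"az": 0,"jaw": 0.75}]'

```text
time: 16.35
position: [0.5725, -0.3853, 0.046]
orientation: [0.985, -0.028, 0.168, 0.005]
ft_force: [-0.5, -0.4, 1.3]
width: 0.064
```

Request:
servo_tool --motion '[{"tx": 0,"ty": 0,"tz": -0.01,"ax": 0,"ay": 0,"az": 0,"jaw": 0.75},{"tx": 0,"ty": 0,"tz": -0.025,"ax": 0,"ay": 0,"az": 0,"jaw": 0.75},{"tx": 0,"ty": 0,"tz": -0.035,"ax": 0,"ay": 0,"az": 0,"jaw": 0.75},{"tx": 0,"ty": 0,"tz": -0.045,"ax": 0,"ay": 0,"az": 0,"jaw": 0.75},{"tx": 0,"ty": 0,"tz": -0.045,"ax": 0,"ay": 0,"az": 0,"jaw": 0.75}]'

```text
time: 16.85
position: [0.5186, -0.3817, 0.1986]
orientation: [0.985, -0.028, 0.168, 0.005]
ft_force: [0.4, -1.0, -0.1]
width: 0.064
```

Request:
servo_tool --motion '[{"tx": -0.04,"ty": 0,"tz": -0.02,"ax": 0,"ay": 0,"az": 0,"jaw": 0.75},{"tx": -0.04,"ty": 0,"tz": -0.02,"ax": 0,"ay": 0,"az": 0,"jaw": 0.75},{"tx": -0.04,"ty": 0,"tz": -0.02,"ax": 0,"ay": 0,"az": 0,"jaw": 0.75},{"tx": -0.04,"ty": 0,"tz": -0.02,"ax": 0,"ay": 0,"az": 0,"jaw": 0.75},{"tx": 0,"ty": 0,"tz": 0,"ax": 0,"ay": 0,"az": 0,"jaw": 0.75}]'

```text
time: 17.35
position: [0.3389, -0.3729, 0.2205]
orientation: [0.985, -0.03, 0.168, 0.006]
ft_force: [-0.1, -0.7, -1.0]
width: 0.0641
```

Run:
```python
from h import *
from workcell import imaging,ctrl
M()
for n in ("side","top"):
    f=imaging.grab_frame(n); pickle.dump(f,open(f"{n}_e.pkl","wb")); cv2.imwrite(f"pics/end_{n}.png",cv2.convertScaleAbs(f["frame"][:,:,::-1],alpha=1.5))
```

```text
17.35 w 0.0641 Ftool [-0.34  0.74  0.93] Mtool [-0.024 -0.157  0.006]
```

View pics/end_side.png

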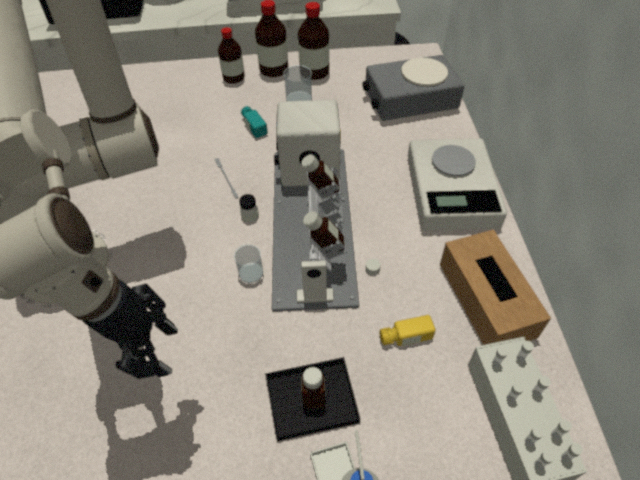

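View pics/end_top.png

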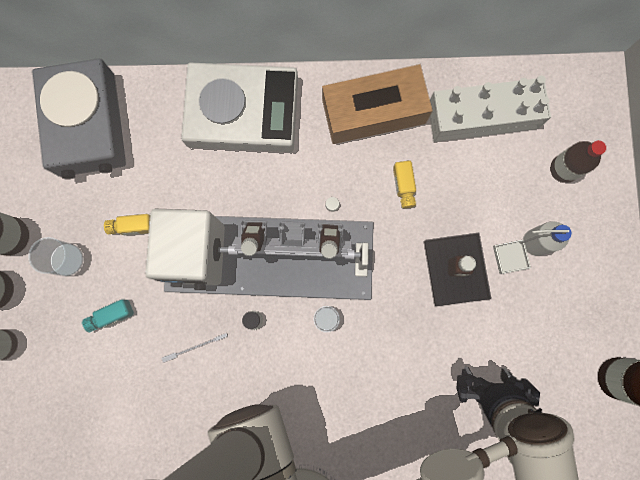

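The bottle stands in the tray (side ~(313,390), top ~(467,264)). The other two remain clipped and the bystanders are where they were. One quick numeric check of the cap height and of the others, then I'll hand in.

Run:
```python
from h import *
s=load("side_e");t=load("top_e");s0=load("side");t0=load("top")
def blob(f,box,thr):
    x0,y0,x1,y1=box; m=(cv2.GaussianBlur(f["frame"],(3,3),0)[y0:y1,x0:x1,1]>thr).astype(np.uint8)
    n,l,st,c=cv2.connectedComponentsWithStats(m); i=1+np.argmax(st[1:,4]); return c[i]+[x0,y0]
a=blob(s,(298,362,332,392),85);b=blob(t,(452,254,480,282),100)
print(a,b,tri([ray(s,a),ray(t,b)]))
for T in ([249,248],[329,251]): print(blob(t0,(T[0]-8,T[1]-10,T[0]+8,T[1]+8),100),blob(t,(T[0]-8,T[1]-10,T[0]+8,T[1]+8),100))
d=cv2.absdiff(t0["frame"],t["frame"]).max(2); d=(cv2.GaussianBlur(d,(5,5),0)>25).astype(np.uint8)
n,l,st,c=cv2.connectedComponentsWithStats(d); print([tuple(int(v) for v in st[i]) for i in range(1,n) if st[i,4]>15])
```

```text
[312.08461538 375.78461538] [467.66860465 263.09883721] (array([ 0.56124014, -0.38471742,  0.10863805]), [np.float64(0.0005220141014094505), np.float64(0.0005220141014093719)])
[247.96067416 247.52808989] [248.01666667 247.47777778]
[328.85635359 250.49171271] [328.53888889 250.16111111]
[(281, 223, 23, 35, 496), (459, 255, 18, 17, 234), (302, 260, 11, 4, 38), (164, 357, 449, 123, 24195), (365, 455, 64, 25, 683), (615, 466, 25, 14, 253), (308, 474, 43, 6, 143), (446, 478, 25, 2, 39)]
```

```bash
python3 -c "
from workcell import finish_job
print(finish_job())"
```

```text
the job is handed in; nothing more can be done
None
```

I found the worn cap on the bottle in the middle clip, pulled that bottle out, and stood it upright near the centre of the spill tray. I handed the job in at about 17.5 s.

- **Cap tries:** The cap at y = -85 mm held, with the pads slipping on it at 0.32 N m. The middle cap turned 24° clockwise at under 0.1 N m, and I let go without winding it back. I did not try the third cap.
- **Pull and set-down:** I pulled the bottle out by its body. It swung about 18° in the grip as it left the clip, so I tilted the tool to bring it upright, within about 1–1.5°. I lowered it until it touched the tray floor, where the force reached about 18 N, then eased off and released.
- **Last checks:** The bottle stands at about (0.56, -0.385) m. In the top view, the only things that changed on the bench are the bottle, the emptied clip, and the robot with its shadow. The other two caps are within 0.5 pixel of where they started.
- **Small disagreement:** The cap top measured 109 mm high where 114 mm was expected. I put this down to part of the cap's side being counted in the side view; in the pictures the bottle stands upright.

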